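# Turn the trolley wheel to bring its valve stem upright

## Robot

A 6-joint arm with a two-finger parallel gripper is mounted at the origin on the work surface. World frame = base frame: x ahead of the robot, y to its left, z up, the work surface at z = 0. Lengths are in m, angles in rad, forces in N, time in s.
With the tool pointing down it reaches from about 0.35 to 0.85 m from the base axis. Payload 8.1 kg.
Tool frame: the origin (TCP) lies between the finger pads; the fingertips stand 11 mm ahead of it and the grasp point (between the pads) lies 8 mm behind it (robot.tips_ahead is the distance from the TCP to the fingertips, in m); z points along the fingers, y is the line along which they close (so a half turn about z gives the same grasp; the last joint's range is limited). The gripper opens to 93 mm and grips with 3 to 60 N. Pads are 15 mm wide; open, the fingers measure 128 mm over their backs; the gripper's body (75 mm by 188 mm) begins 65 mm behind the grasp point.
Start: joints at [-1.428, 0.13, 1.488, -0, 1.523, -0.085], TCP at [0.136, -0.584, 0.23] pointing down, gripper open.
Joint ranges: [-2.96, 2.96], [-0.89, 2.26], [0.02, 2.5], [-1.34, 4.48], [0, 2.73], [-2.66, 2.66]. Speed limits (rad/s): [2.39, 2.39, 2.79, 3.14, 3.14, 3.14].

## Interface

Orientations are given as a rotation vector (axis times angle).
In Python, from plant import robot gives the robot as it stands. The module is installed in compiled form; this text tells all that it offers.
- The arm moves only by the tool move_arm, never from a script. Its argument "deltas" is one flat list of numbers, 7 for each row, row after row: the shift along the tool's x, y, z in m, then the turn, a rotation vector about the tool's x, y, z in rad, then the opening, from 0 (shut) to 1 (fully open). A call has 1 to 12 rows; each row is the pose to reach, as a shift and turn from the pose commanded when the call began, along the tool's axes at that moment; what a row does not reach only later rows make up. A row lasts 1/8 s, in which the tool goes at most 62.5 mm and 10.7 degrees, less where a joint would pass 70% of its speed; a pose out of reach is approached as far as the arm can. A call with a gripper value outside its range is refused whole. The fingers move at their own pace and stop on an object; "squeeze" is the grip in N (left out, the last holds). Time passes only in rows, so rows that repeat a pose let the fingers close. It gives the time, the measured TCP pose, the force, the opening and the grip force at its end, in the units of the state.
- robot.read_state(): the state, without advancing time (a new reading comes with each control period).
- robot.read_camera(name): name is "scene" or "top" or "wrist"; returns (picture, depth): 480x640x3 uint8, red, green, blue; 480x640 float32, m along the optical axis (not along the pixel's ray), 0 where there is no reading.
- robot.camera_model(name): a dict with "K" (3x3 intrinsics, pixels), "k1" (the pictures are not rectified: a ray, as slopes to the right and down, at radius r is drawn at 1 + k1 r^2 times it, then the intrinsics apply), "R" (3x3) and "t" (3): a world point X has camera coordinates R X + t; the wrist camera has in their place "tool_from_camera" (4x4, takes a point from camera to tool coordinates, whose origin is the TCP and whose axes are the flange's). Camera axes: x right, y down, z forward; pixel columns grow to the right and rows downward; lengths in m; the calibration is good to about 2 mm. A picture is of the moment at which its call begins: read the wrist's pose just before it. camera_model takes no time and is no camera call.
- robot.close_job(): hands the job in; it is judged then, once.
Trained networks look in the newest picture that a camera, given by its name, has taken for a name from the list of things; names that differ only in an ending like _2 or _b are one class to them, and where a whole thing is asked for, a point or a joint stands for the part that bears it (a point fixed in the world has none). Each returns a list of dicts, best first, with "confidence" (0 to 1); they miss things now and then, are a little off and sometimes report something else, mostly with a low value. They report only what shows in the picture. A call takes as long as a camera call.
- robot.recognise(camera, label): "uv" ([column, row] in pixels, amid what is visible of it).
The state is a dict: "t": time; "q": joint angles; "dq": joint speeds; "joint_torque": joint torques, N m; "tool_pos": TCP position; "orientation": TCP orientation; "force": force on the tool from outside, world axes, zero at the start; "wrist_torque": the same for the moment, N m; "opening": finger opening in m; "gripper_force": force on a finger pad.
Only numpy, scipy, OpenCV 4.12 (cv2) and the standard library are available. Lean on these libraries where they do the work, as an engineer would, in place of code of your own. Each camera call takes 0.05 s, during which the arm holds its last target. There are 200 camera calls.

## Task

With the fingertips, push round the wheel on the stand by its red spokes until its valve stem (green cap) is at the very bottom of the wheel and points straight up at the axle, ready for the inflator; either way round will do. Push only on the spokes, not on the tyre, rim or valve stem; lift nothing, and leave the stand and the things around it where they are. Leave the wheel standing still.

Things in the scene. Friction and masses are not known exactly. Their poses are not given: they have to be found in the camera images.
- axle (a point): Wheel centre on its axle, 155 mm above the table, fixed in the stand, in the wheel's middle plane. The wheel leans back 45 degrees: z runs along the axle out of the free face, up and to the robot's side; x lies in the wheel's plane and points to the top of the wheel; y is level, to the left as seen by someone facing away from the robot. Fixed washer and nut (24 mm radius) stand 31 mm out along z.
- wheel (a joint): Rotation of the wheel (rad) about z of axle, positive counter-clockwise seen facing the free face (from axle's x towards its y). 0 or any whole turn (6.283) is the wanted position, stem at the bottom. Turns many turns either way, but drags (0.3 N m, some 4 N at a spoke) and stays where it is left.
- spoke0 (a point): On the middle of one red spoke, 66 mm from the axle. Five straight spokes 72 degrees apart, 14 mm wide, 16 mm thick (8 mm either side of the middle plane): their centre lines stand at wheel + k x 72 degrees from axle's x towards its y; this is k = 0. Windows between them are clear from 24 to 108 mm radius and open through, nothing within 45 mm behind the middle plane but the bare axle.
- stem_tip (a point): Free end of the valve stem, the tip of its green cap, 70 mm from the axle in the middle plane of the wheel. The stem is a brass rod 8 mm thick with an 11 mm green cap; it starts at the rim (108 mm radius) and points at the axle, midway between two spokes, opposite spoke k = 0.
- stem: The valve stem. Origin on the axle at the wheel's centre; its x axis points from the stem's place on the rim along the stem to the axle (parallel to x of axle when the wheel is as wanted); z along the axle.
- tyre: Black tyre, 306 mm outside diameter, 38 mm wide (19 mm either side of the middle plane), with its aluminium rim (216 mm inside diameter, 30 mm wide). Turns with the wheel. Origin at the wheel's centre.
- stand: Heavy black steel service stand (about 7 kg), loose on the table: base plate 240 x 200 x 12 mm, with a post 60 mm wide and 110 mm high behind the wheel. Origin on the table right under the wheel's centre; x points away from the free face of the wheel, z up.
- jar: Bystander: round jar, 56 mm diameter, 75 mm high, blue cap, beside the wheel. Origin under its centre.
- spanner: Bystander: steel spanner, 160 mm long, lying beside the wheel along its x axis. Origin under its middle.
- gauge: Bystander: black round pressure gauge lying face up, 64 mm diameter, 22 mm high, brass nozzle 40 mm long. Origin under the centre of the round part.
- weight: Bystander: steel calibration weight with a knob, 52 mm diameter, 74 mm high. Origin under its centre.
- sample: Bystander: square reddish sample tile, 70 x 70 x 14 mm. Origin under its centre.
- mug: Bystander: white mug, 76 mm diameter, 90 mm high. Origin under its centre.

How it is judged:
At the end, for the whole second after the job is handed in: The valve stem is at the bottom of the wheel and its direction is within 0.1 rad (about 6 degrees) of straight up in the wheel's plane; the wheel is still (under 0.03 rad/s); the stand is within 20 mm of its start and level (0.05 rad), and every bystander within 30 mm of its start (angle between the x axis of stem and the x axis of axle, either way round below 0.1 rad and x of stem_tip in the frame of axle below -0.05 m and velocity of joint wheel between -0.03 and 0.03 rad/s and distance of stand from where it was at the start of the episode below 0.02 m and angle between stand's own z axis and vertical below 0.05 rad and distance of each of jar, spanner, gauge, weight, sample, mug from where it was at the start of the episode below 0.03 m); the robot touches nothing.
It fails at once if the tyre or rim is pushed (more than 2 N) (contact force between any of the fingers, the arm and tyre above 2 N).
It fails at once if the valve stem is pushed (more than 1 N) (contact force between any of the fingers, the arm and stem above 1 N).
It fails at once if the stand is lifted, tipped (0.1 rad) or shifted (20 mm) (distance of stand from where it was at the start of the episode above 0.02 m or angle between stand's own z axis and vertical above 0.1 rad).
It fails at once if a bystander is lifted, carried or knocked (moved more than 30 mm) (distance of any of jar, spanner, gauge, weight, sample, mug from where it was at the start of the episode above 0.03 m).
It also fails if it takes over 64 s, if anything falls off the work surface, if the arm or the gripper's body presses on something with over 40 N, if the wrist force passes 120 N, or if a joint passes its speed limit or range.

## Working session

There is one attempt and no reset: what is moved stays moved. The work goes in short steps, Python scripts to look and compute and a tool call to move; the robot and the scene stay as the last step left them, time stands still between calls to the robot, and variables do not carry over. Pictures are saved under pics/ and viewed, at most 10 in all, crops included, and the job is handed in when it is done.

Besides the shell and the picture viewer there is one more tool, called after "Call:" as a command line: name --argument value ..., lists and objects as JSON in quotes. move_arm: Moves the arm, as the interface text tells. Its arguments: {"type":"object","properties":{"deltas":{"type":"array","items":{"type":"number"}},"squeeze":{"type":"number"}},"required":["deltas"]}

```bash
mkdir -p pics; cat > h.py <<'E'
import numpy as np, cv2
from plant import robot
from scipy.spatial.transform import Rotation as Ro
def cam(name):
    s=robot.read_state(); im,d=robot.read_camera(name); m=robot.camera_model(name)
    K=np.array(m["K"]);k1=m["k1"]
    if name=="wrist":
        T=np.eye(4);T[:3,:3]=Ro.from_rotvec(s["orientation"]).as_matrix();T[:3,3]=s["tool_pos"]
        T=T@np.array(m["tool_from_camera"])
    else:
        R=np.array(m["R"]);T=np.eye(4);T[:3,:3]=R.T;T[:3,3]=-R.T@np.array(m["t"])
    return im,d,K,k1,T
def rays(uv,K,k1):
    uv=np.atleast_2d(uv).astype(float); return cv2.undistortPoints(uv[:,None],K,np.array([k1,0,0,0.]))[:,0]
def world(uv,d,K,k1,T):
    uv=np.atleast_2d(uv);r=rays(uv,K,k1); z=d[np.round(uv[:,1]).astype(int),np.round(uv[:,0]).astype(int)]
    return (np.c_[r*z[:,None],z]@T[:3,:3].T+T[:3,3])
def save(n,im): cv2.imwrite(f"pics/{n}.png",im[...,::-1])
E
python3 - <<'E'
from h import *
print(robot.read_state(), robot.tips_ahead)
for c in ["scene","top"]:
    im,d,K,k1,T=cam(c); save(c,im)
    print(c,T[:3,3],T[:3,2])
    for l in ["axle","wheel","spoke0","stem_tip","stem","tyre","stand","jar","spanner","gauge","weight","sample","mug"]:
        r=robot.recognise(c,l)
        for x in r[:2]: print(l,round(x["confidence"],2),np.round(x["uv"]),world(x["uv"],d,K,k1,T).round(3))
E
```

```text
{'t': 0.0, 'q': array([-1.42838992e+00,  1.31134137e-01,  1.48928743e+00,  1.05550353e-05,
        1.52297376e+00, -8.53701881e-02]), 'dq': array([-5.76313497e-04, -2.60335990e-04,  4.90068667e-04, -6.19715916e-04,
        1.21596155e-03,  5.04042113e-05]), 'joint_torque': array([ 1.76870184e-03, -5.59840715e+01, -4.91752839e+01,  7.68477051e-02,
        3.52830521e-02, -1.37345683e-04]), 'tool_pos': array([ 0.13545279, -0.58395241,  0.22859909]), 'orientation': array([-3.11945011e+00, -3.56812076e-01,  6.41514089e-05]), 'force': array([0.09287135, 0.99044244, 0.52432781]), 'wrist_torque': array([-0.02843827,  0.02143579, -0.01653602]), 'gripper_force': 0.0, 'opening': 0.0929868682795346} 0.011
scene [1.48962196 0.07728386 0.80248257] [-0.81610884 -0.05404058 -0.57536596]
axle 0.59 [325. 236.] [[0.597 0.051 0.173]]
axle 0.29 [326. 237.] [[0.592 0.054 0.168]]
wheel 0.81 [326. 232.] [[0.682 0.055 0.243]]
wheel 0.68 [477. 258.] [[0.445 0.47  0.022]]
spoke0 0.65 [323. 236.] [[0.605 0.047 0.179]]
tyre 0.74 [322. 233.] [[0.681 0.048 0.241]]
stand 0.79 [325. 265.] [[0.625 0.056 0.11 ]]
jar 
[... 244 characters left out ...]
6 -0.01147038  1.636274  ] [ 0.10019599  0.01164739 -0.99489954]
axle 0.88 [297. 221.] [[0.577 0.048 0.178]]
axle 0.31 [467. 210.] [[ 0.638 -0.494  0.004]]
wheel 0.65 [300. 223.] [[0.57  0.041 0.181]]
wheel 0.61 [298. 220.] [[0.581 0.045 0.179]]
spoke0 0.68 [300. 222.] [[0.573 0.039 0.177]]
tyre 0.68 [297. 194.] [[0.64  0.045 0.25 ]]
tyre 0.34 [299. 223.] [[0.571 0.043 0.183]]
jar 0.81 [229. 222.] [[0.585 0.262 0.075]]
spanner 0.74 [364. 230.] [[ 0.57  -0.161  0.014]]
gauge 0.68 [164. 270.] [[0.441 0.476 0.023]]
sample 0.8 [460. 282.] [[ 0.408 -0.466  0.012]]
sample 0.47 [296. 221.] [[0.577 0.05  0.175]]
mug 0.66 [466. 212.] [[ 0.633 -0.493  0.003]]
mug 0.39 [301. 194.] [[0.643 0.035 0.251]]
```

```bash
python3 - <<'E'
import cv2
a=cv2.imread("pics/top.png")[140:300,210:390]
cv2.imwrite("pics/topc.png",cv2.resize(a,None,fx=3.5,fy=3.5,interpolation=cv2.INTER_CUBIC))
E
```

```text
(no output)
```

View pics/topc.png

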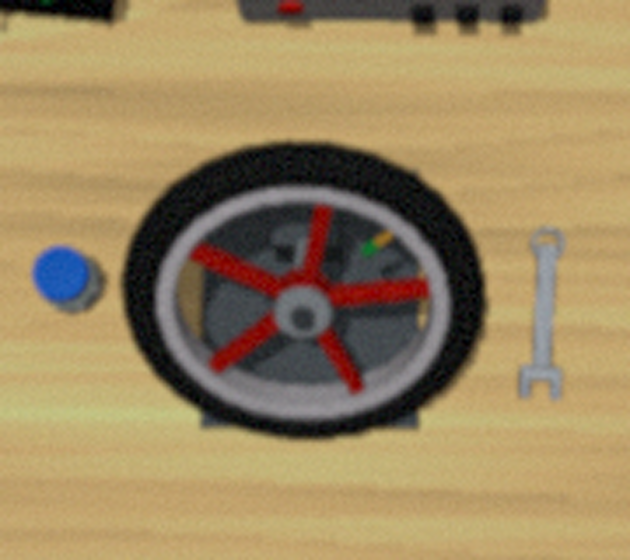

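View pics/scene.png

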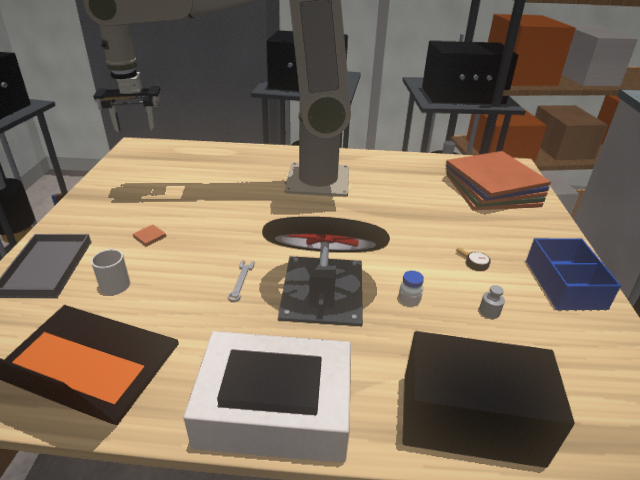

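The top crop shows the wheel with the hub at about (302,312), the green cap at the upper right (372,247), the jar on the left and the spanner on the right. The scene view shows the stand in the middle. Next I fit the axle and the wheel angle from the red pixels.

```bash
cat > fit.py <<'E'
from h import *
from scipy.optimize import least_squares
def frame(p):
    c,s=np.cos(p[2]),np.sin(p[2]); h=np.sqrt(.5)
    z=np.array([-c*h,-s*h,h]); x=np.array([c*h,s*h,h]); return np.c_[x,np.cross(z,x),z]
def fit(name,p0=None,free=True,snap=None):
    im,d,K,k1,T=cam(name)
    hsv=cv2.cvtColor(im,cv2.COLOR_RGB2HSV).astype(int)
    m=((hsv[...,0]<8)|(hsv[...,0]>172))&(hsv[...,1]>170)&(hsv[...,2]>60)
    v,u=np.nonzero(m); uv=np.c_[u,v]
    P=world(uv,d,K,k1,T); ok=d[v,u]>0
    p0=np.array([.575,.045,0,0.]) if p0 is None else np.array(p0,float)
    def loc(p,uv):
        R=frame(p); C=np.array([p[0],p[1],.155]); r=np.c_[rays(uv,K,k1),np.ones(len(uv))]@T[:3,:3].T
        o=C+.008*R[:,2]; t=((o-T[:3,3])@R[:,2])/(r@R[:,2]); X=T[:3,3]+r*t[:,None]; return (X-C)@R
    sel=np.linalg.norm(loc(p0,uv)[:,:2],axis=1)<.125
    if name!="wrist": sel&=ok&(np.linalg.norm(P-[p0[0],p0[1],.155],axis=1)<.14)
    uv=uv[sel];P=P[sel];ok=ok[sel]
    def res(p):
        L=loc(p,uv); a=np.arctan2(L[:,1],L[:,0]); r=np.hypot(L[:,0],L[:,1])
        e=(a-p[3]+np.pi/5)%(2*np.pi/5)-np.pi/5
        D=((P-[p[0],p[1],.155])@frame(p)[:,2]-.008)*ok
        out=np.r_[r*np.sin(e),np.clip(D,-.02,.02)*.5, np.clip(r-.108,0,1)*3]
        return out
    best=None
    for th in np.arange(0,72,9)*np.pi/180:
        q=p0.copy();q[3]=th
        if free: s=least_squares(res,q,loss="soft_l1",f_scale=.005)
        else:
            s=least_squares(lambda a:res(np.r_[p0[:3],a]),[th],loss="soft_l1",f_scale=.005); s.x=np.r_[p0[:3],s.x]
        if best is None or s.cost<best.cost:best=s
    p=best.x
    g=(hsv[...,0]>45)&(hsv[...,0]<80)&(hsv[...,1]>120)&(hsv[...,2]>60); v,u=np.nonzero(g); G=np.c_[u,v]
    if len(G):
        L=loc(p,G); L=L[(np.hypot(L[:,0],L[:,1])<.12)]
        if len(L):
            ga=np.arctan2(np.median(L[:,1]),np.median(L[:,0])); k=np.round((ga+np.pi-p[3])/(2*np.pi/5)); p[3]=(p[3]+k*2*np.pi/5+np.pi)%(2*np.pi)-np.pi
            print("cap",len(L),np.median(L,0).round(3),"angle from cap",((ga+np.pi)+np.pi)%(2*np.pi)-np.pi)
    n=len(uv);print(name,"n",n,"p",p.round(4),"rms",np.sqrt(np.mean(res(p)[:n]**2)).round(4),"D",np.median(res(p)[n:2*n])*2)
    if snap: save(snap,im)
    return p
E
python3 - <<'E'
from fit import *
p=fit("top");R=frame(p);print(R.round(3))
s=robot.read_state();print(Ro.from_rotvec(s["orientation"]).as_matrix().round(3))
print(robot.camera_model("wrist"))
E
```

```text
cap 15 [ 0.051 -0.054  0.008] angle from cap 2.3241282020425125
top n 627 p [0.5726 0.0499 0.0057 2.3139] rms 0.0056 D 0.001969378613278297
[[ 0.707 -0.006 -0.707]
 [ 0.004  1.    -0.004]
 [ 0.707  0.     0.707]]
[[ 0.974  0.226 -0.   ]
 [ 0.226 -0.974  0.   ]
 [ 0.    -0.    -1.   ]]
{'K': array([[389.51700648,   0.        , 318.750647  ],
       [  0.        , 389.51700648, 231.02275687],
       [  0.        ,   0.        ,   1.        ]]), 'k1': -0.033012022974686035, 'tool_from_camera': array([[-1.04937002e-03, -9.60324247e-01, -2.78883919e-01,
         7.76376575e-02],
       [ 9.99999444e-01, -9.77463569e-04, -3.96894399e-04,
         7.02854376e-04],
       [ 1.08548443e-04, -2.78884180e-01,  9.60324738e-01,
        -1.55597866e-01],
       [ 0.00000000e+00,  0.00000000e+00,  0.00000000e+00,
         1.00000000e+00]])}
```

```bash
cat >> h.py <<'E'
def delta(pos,R,cp=None,cR=None):
    s=robot.read_state(); cp=s["tool_pos"] if cp is None else cp; cR=Ro.from_rotvec(s["orientation"]).as_matrix() if cR is None else cR
    return np.r_[cR.T@(np.array(pos)-cp), Ro.from_matrix(cR.T@R).as_rotvec()].round(4)
E
python3 - <<'E'
from fit import *
p=[.5726,.0499,.0057,0];R=frame(p)@np.diag([1,-1,-1])
C=np.array([.5726,.0499,.155])
print(delta([.40,-.4,.33],Ro.from_euler("z",-.4).as_matrix()@np.array([[1,0,0],[0,-1,0],[0,0,-1.]])))
print(delta(C-.2*R[:,2],R))
E
```

```text
[ 0.2993 -0.12   -0.1004 -0.      0.      0.6278]
[ 0.4311 -0.5504 -0.0668 -0.0873  0.7821  0.2106]
```

Call:
move_arm --deltas '[0.1, -0.04, -0.1, 0, 0, 0.05, 0, 0.2, -0.08, -0.1, 0, 0.1, 0.1, 0, 0.27, -0.12, -0.1, -0.02, 0.2, 0.15, 0, 0.32, -0.17, -0.1, -0.04, 0.3, 0.2, 0, 0.35, -0.22, -0.1, -0.05, 0.4, 0.21, 0, 0.37, -0.28, -0.1, -0.06, 0.5, 0.21, 0, 0.39, -0.33, -0.09, -0.07, 0.6, 0.21, 0, 0.4, -0.39, -0.08, -0.08, 0.7, 0.21, 0, 0.41, -0.44, -0.07, -0.087, 0.782, 0.21, 0, 0.42, -0.5, -0.067, -0.087, 0.782, 0.21, 0, 0.431, -0.55, -0.067, -0.087, 0.782, 0.21, 0, 0.431, -0.55, -0.067, -0.087, 0.782, 0.21, 0]'

```text
t: 2.95
tool_pos: [0.5186, -0.0526, 0.3042]
orientation: [-2.911, -0.014, -1.153]
force: [0.8, 0.1, -1.0]
opening: 0.0008
gripper_force: 0.0
```

```bash
python3 - <<'E'
from fit import *
s=robot.read_state();print(s["t"],s["q"].round(2),s["tool_pos"],s["opening"]);print(Ro.from_rotvec(s["orientation"]).as_matrix().round(3))
p=fit("wrist",[.5726,.0499,.0057,0],True,"w1")
p=fit("wrist",[.5726,.0499,.0057,0],False)
E
```

```text
2.95 [-0.4  -0.89  2.31  0.33  1.04  1.09] [ 0.51860953 -0.05258017  0.30421911] 0.0008201026950519282
[[ 0.729  0.013  0.685]
 [ 0.005 -1.     0.014]
 [ 0.685 -0.007 -0.729]]
cap 164 [ 0.051 -0.055  0.008] angle from cap 2.311473222624773
wrist n 6031 p [0.5733 0.0502 0.0179 2.3102] rms 0.0052 D 0.00235531362116336
cap 160 [ 0.052 -0.055  0.008] angle from cap 2.3311336466233223
wrist n 5659 p [0.5726 0.0499 0.0057 2.3163] rms 0.0053 D 0.0020054496811629068
```

View pics/w1.png

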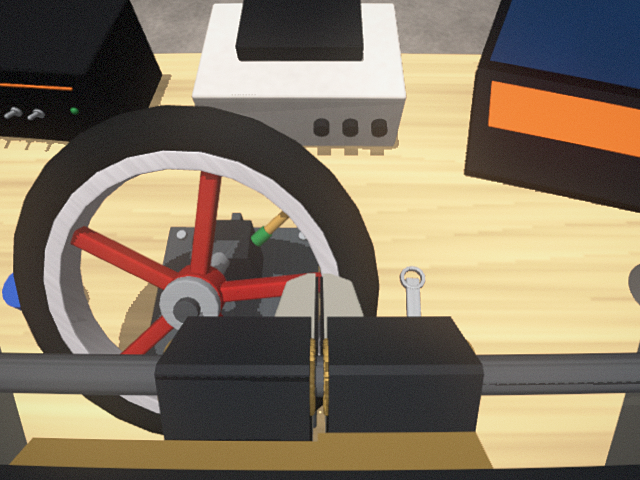

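Wrist view: the wheel hub is at (190,300) and the green cap at (262,237). The fit agrees with the top camera (wheel about 2.31). Joint 2 stopped at its limit this close in, so I work out the kinematics to check reach.

```bash
cat > kin.py <<'E'
import numpy as np
from scipy.spatial.transform import Rotation as Ro
from scipy.optimize import least_squares
DATA=[([-1.42838992,.131134137,1.48928743,0,1.52297376,-.0853701881],[.13545279,-.58395241,.22859909],None)]
LO=np.array([-2.96,-.89,.02,-1.34,0,-2.66]);HI=np.array([2.96,2.26,2.5,4.48,2.73,2.66])
def fk(q,g,s4=1,s6=1):
    d,L1,e,L2,L3,a=g; r=lambda ax,t:Ro.from_euler(ax,t).as_matrix()
    R=r("z",q[0]);p=R@[a,0,d];R=R@r("y",q[1]);p=p+R@[0,0,L1];R=R@r("y",q[2]);p=p+R@[e,0,L2]
    R=R@r("z",s4*q[3])@r("y",q[4])@r("z",s6*q[5]);return p+R@[0,0,L3],R
E
python3 - <<'E'
from kin import *
from plant import robot
s=robot.read_state(); q0,p0,_=DATA[0]
R1=Ro.from_rotvec(s["orientation"]).as_matrix();R0=Ro.from_rotvec([-3.11945011,-.356812076,0]).as_matrix()
for s4 in (1,-1):
  for s6 in (1,-1):
    g=[.3,.4,0,.4,.2,0]
    print(s4,s6,*[np.round((fk(q,g,s4,s6)[1].T@R),2).tolist() for q,R in((q0,R0),(s["q"],R1))])
print(list(s["q"]))
f=lambda g:np.r_[fk(q0,g)[0]-p0,fk(s["q"],g)[0]-s["tool_pos"],0.01*(g[2]),.01*g[5],.001*(g-[.35,.45,0,.5,.3,0])]
r=least_squares(f,[.35,.45,0,.5,.3,0]);print(r.x,f(r.x)[:6])
E
```

```text
1 1 [[-0.0, -1.0, -0.0], [1.0, -0.0, 0.0], [-0.0, -0.0, 1.0]] [[0.0, -1.0, 0.0], [1.0, 0.0, 0.0], [-0.0, 0.0, 1.0]]
1 -1 [[0.17, -0.99, 0.0], [0.99, 0.17, 0.0], [-0.0, -0.0, 1.0]] [[-0.82, 0.58, -0.0], [-0.58, -0.82, 0.0], [-0.0, 0.0, 1.0]]
-1 1 [[-0.0, -1.0, -0.0], [1.0, -0.0, 0.0], [-0.0, -0.0, 1.0]] [[-0.38, -0.82, 0.43], [0.91, -0.25, 0.33], [-0.16, 0.51, 0.84]]
-1 -1 [[0.17, -0.99, 0.0], [0.99, 0.17, 0.0], [-0.0, -0.0, 1.0]] [[-0.53, 0.68, -0.51], [-0.83, -0.53, 0.16], [-0.16, 0.51, 0.84]]
[np.float64(-0.3888871084676828), np.float64(-0.8928502834621815), np.float64(2.3136016267803536), np.float64(0.33218622367565365), np.float64(1.03748267392117), np.float64(1.092428839134283)]
[0.3305644  0.4829354  0.00638831 0.51627303 0.54877485 0.01978833] [-5.06852451e-02 -7.26924758e-03 -9.72256701e-06 -4.21074636e-06
  6.19068340e-07  9.74252412e-06]
```

```bash
cat > kin.py <<'E'
import numpy as np
from scipy.spatial.transform import Rotation as Ro
from scipy.optimize import least_squares
DATA=[([-1.42838992,.131134137,1.48928743,0,1.52297376,-.0853701881],[.13545279,-.58395241,.22859909]),
([-0.3888871084676828,-0.8928502834621815,2.3136016267803536,0.33218622367565365,1.03748267392117,1.092428839134283],[0.51860953,-0.05258017,0.30421911])]
LO=np.array([-2.96,-.89,.02,-1.34,0,-2.66]);HI=np.array([2.96,2.26,2.5,4.48,2.73,2.66])
rr=lambda ax,t:Ro.from_euler(ax,t).as_matrix()
def fk(q,g):
    d,L1,e,L2,L3,a,b=g
    R=rr("z",q[0]);p=R@[a,b,d];R=R@rr("y",q[1]);p=p+R@[0,0,L1];R=R@rr("y",q[2]);p=p+R@[e,0,L2]
    R=R@rr("z",q[3])@rr("y",q[4])@rr("z",q[5]);return p+R@[0,0,L3],R@rr("z",-np.pi/2)
def calib():
    g0=np.array([.35,.45,0,.5,.3,0,.05])
    f=lambda g:np.r_[np.concatenate([fk(q,g)[0]-p for q,p in DATA]),.003*(g-g0)]
    r=least_squares(f,g0);print("g",r.x.round(4),f(r.x)[:3*len(DATA)].round(4));return r.x
def ik(p,R,g,q0):
    f=lambda q:np.r_[fk(q,g)[0]-p,.3*Ro.from_matrix(fk(q,g)[1].T@R).as_rotvec()]
    r=least_squares(f,np.clip(q0,LO+.01,HI-.01),bounds=(LO,HI));return r.x,np.linalg.norm(f(r.x))
E
cat > t.py <<'E'
from kin import *
g=calib();C=np.array([.573,.05,.155]);h=.5**.5
A=np.array([[h,0,-h],[0,1,0],[h,0,h]])
for tilt in (45,40,35,30,25,20,15):
    t=np.radians(tilt);R=np.array([[np.cos(t),0,np.sin(t)],[0,-1,0],[np.sin(t),0,-np.cos(t)]])
    print(tilt)
    for tip in([-.06,.013,.06],[-.06,.013,-.012],[0,.065,-.012],[.06,.025,-.012],[.06,.025,.06]):
        p=C+A@np.array(tip)-R[:,2]*.011
        q,e=ik(p,R,g,np.array([0.1,-.7,2.2,.1,1.0,1.4]));print("  ",tip,q.round(2),round(e,4))
E
python3 t.py
```

```text
g [0.302  0.3487 0.0474 0.5462 0.3446 0.0092 0.0512] [-0. -0.  0.  0.  0. -0.]
45
   [-0.06, 0.013, 0.06] [ 0.09 -0.84  2.5  -0.12  0.8  -1.42] 0.0389
   [-0.06, 0.013, -0.012] [ 0.06 -0.6   2.5  -0.11  0.5  -1.44] 0.0182
   [0, 0.065, -0.012] [ 0.19 -0.51  2.38 -0.28  0.51 -1.19] 0.0
   [0.06, 0.025, -0.012] [ 0.06 -0.45  2.26 -0.09  0.55 -1.45] 0.0
   [0.06, 0.025, 0.06] [ 0.07 -0.7   2.33 -0.08  0.74 -1.46] 0.0
40
   [-0.06, 0.013, 0.06] [ 0.06 -0.86  2.5  -0.07  0.85 -1.48] 0.0192
   [-0.06, 0.013, -0.012] [ 0.04 -0.62  2.5  -0.05  0.57 -1.5 ] 0.0
   [0, 0.065, -0.012] [ 0.18 -0.46  2.31 -0.2   0.61 -1.27] 0.0
   [0.06, 0.025, -0.012] [ 0.06 -0.39  2.18 -0.06  0.66 -1.48] 0.0
   [0.06, 0.025, 0.06] [ 0.07 -0.62  2.24 -0.06  0.83 -1.48] 0.0
35
   [-0.06, 0.013, 0.06] [ 0.04 -0.86  2.5  -0.03  0.9  -1.52] 0.0
   [-0.06, 0.013, -0.012] [ 0.04 -0.54  2.41 -0.03  0.66 -1.52] 0.0
   [0, 0.065, -0.012] [ 0.17 -0.39  2.22 -0.15  0.71 -1.32] 0.0
   [0.06, 0.025, -0.012] [ 0.06 -0.33  2.09 -0.05  0.77 -1.49] 0.0
   [0.06, 0.025, 0.06] [ 0.06 -0.54  2.15 -0.05  0.92 -1.49] 0.0
30
   [-0.06,
[... 618 characters left out ...]
-0.37  1.98 -0.03  1.1  -1.51] 0.0
20
   [-0.06, 0.013, 0.06] [ 0.03 -0.53  2.23 -0.01  1.1  -1.54] 0.0
   [-0.06, 0.013, -0.012] [ 0.03 -0.3   2.15 -0.01  0.94 -1.54] 0.0
   [0, 0.065, -0.012] [ 0.14 -0.18  1.96 -0.06  1.01 -1.41] 0.0
   [0.06, 0.025, -0.012] [ 0.05 -0.11  1.82 -0.02  1.08 -1.52] 0.0
   [0.06, 0.025, 0.06] [ 0.05 -0.29  1.89 -0.02  1.2  -1.51] 0.0
15
   [-0.06, 0.013, 0.06] [ 0.03 -0.43  2.14 -0.01  1.18 -1.54] 0.0
   [-0.06, 0.013, -0.012] [ 0.03 -0.21  2.06 -0.01  1.03 -1.54] 0.0
   [0, 0.065, -0.012] [ 0.13 -0.1   1.88 -0.04  1.1  -1.43] 0.0
   [0.06, 0.025, -0.012] [ 0.04 -0.03  1.73 -0.01  1.18 -1.52] 0.0
   [0.06, 0.025, 0.06] [ 0.05 -0.2   1.8  -0.01  1.29 -1.52] 0.0
```

```bash
sed -i 's/rr("z",-np.pi\/2)/rr("z",np.pi\/2)/' kin.py; cat > geo.py <<'E'
from kin import *
from h import delta,robot
c=np.array([.573,.05,.155]);yaw=.01
h=.5**.5;Z=rr("z",yaw)
A=Z@np.array([[h,0,-h],[0,1,0],[h,0,h]])
t=np.radians(30);R=Z@np.array([[np.cos(t),0,np.sin(t)],[0,-1,0],[np.sin(t),0,-np.cos(t)]])
def tcp(tip,back=0): return c+A@np.array(tip)-R[:,2]*(.011+back)
def tipnow():
    s=robot.read_state();R1=Ro.from_rotvec(s["orientation"]).as_matrix();return A.T@(s["tool_pos"]+R1[:,2]*.011-c)
E
python3 - <<'E'
from geo import *
g=calib();f=[-.063,.0126,-.012]
for b in (0,.05,.09):print(b,*[np.round(x,3) for x in ik(tcp(f,b),R,g,[0.1,-.7,2.2,.1,1.0,1.4])])
print(delta(tcp(f,.09),R),tipnow())
E
```

```text
g [0.302  0.3487 0.0474 0.5462 0.3446 0.0092 0.0512] [-0. -0.  0.  0.  0. -0.]
0 [ 0.026 -0.47   2.333 -0.011  0.755  1.593] 0.0
0.05 [ 0.027 -0.633  2.356 -0.011  0.895  1.592] 0.0
0.09 [ 0.028 -0.749  2.36  -0.011  1.007  1.592] 0.0
[-0.1011 -0.1077  0.0639 -0.0156 -0.2304  0.0071] [ 0.06635122 -0.0953866   0.13345103]
```

Call:
move_arm --deltas '[-0.02, -0.03, 0.0, 0, -0.06, 0, 0, -0.05, -0.06, 0.01, -0.005, -0.12, 0, 0, -0.08, -0.09, 0.03, -0.01, -0.18, 0.005, 0, -0.1, -0.108, 0.06, -0.0156, -0.23, 0.007, 0, -0.101, -0.108, 0.064, -0.0156, -0.23, 0.007, 0, -0.101, -0.108, 0.064, -0.0156, -0.23, 0.007, 0]'

```text
t: 3.8
tool_pos: [0.4869, 0.0537, 0.1895]
orientation: [3.033, -0.003, 0.812]
force: [0.7, 0.1, 0.5]
opening: 0.0001
gripper_force: 0.0
```

```bash
python3 - <<'E'
from geo import *
from fit import fit
f=[-.063,.0126,-.012]
print(tipnow(),robot.read_state()["q"].round(3));print(delta(tcp(f,.09),R))
fit("wrist",[.573,.05,.01,0],False,"w2");fit("wrist",[.573,.05,.01,0],True)
print(delta(tcp(f,0),R))
E
```

```text
[-0.03928984  0.00443214  0.07465148] [ 0.011 -0.729  2.345 -0.009  1.002  1.586]
[-0.0006 -0.0081 -0.0002  0.0072  0.0002 -0.0099]
cap 68 [ 0.054 -0.056  0.008] angle from cap 2.3425819705986033
wrist n 17986 p [0.573  0.05   0.01   2.3102] rms 0.0047 D 0.002435317680126197
cap 74 [ 0.054 -0.056  0.008] angle from cap 2.3384016087630233
wrist n 17896 p [0.5721 0.0511 0.0042 2.3131] rms 0.0047 D 0.0018070284029485864
[-0.0019 -0.0091  0.0907  0.0077 -0.0022 -0.0109]
```

View pics/w2.png

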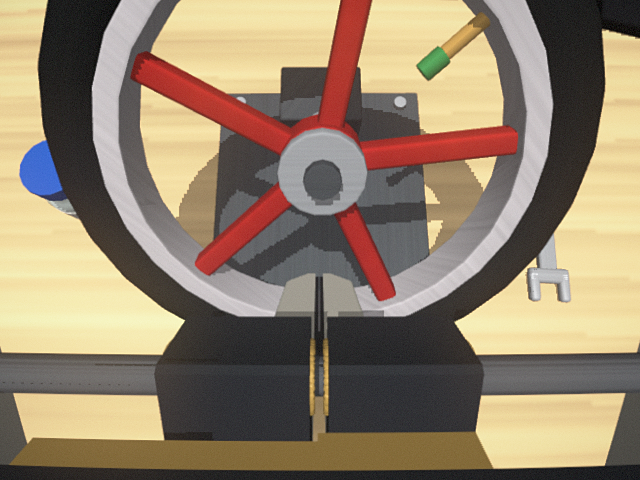

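The wrist view shows the fingertips (at 318,280) in front of the bottom window, between the spokes at lower left (205,265) and lower right (380,295). The stem is at upper right (435,62). Now I insert.

Call:
move_arm --deltas '[-0.001, -0.009, 0, 0.008, -0.002, -0.011, 0, -0.002, -0.009, 0.03, 0.008, -0.002, -0.011, 0, -0.002, -0.009, 0.05, 0.008, -0.002, -0.011, 0, -0.002, -0.009, 0.07, 0.008, -0.002, -0.011, 0, -0.002, -0.009, 0.09, 0.008, -0.002, -0.011, 0, -0.002, -0.009, 0.09, 0.008, -0.002, -0.011, 0]'

```text
t: 4.65
tool_pos: [0.5294, 0.0632, 0.1092]
orientation: [-3.033, -0.017, -0.805]
force: [-0.6, -0.9, -0.6]
opening: 0.0005
gripper_force: 0.0
```

```bash
cat > arc.py <<'E'
from geo import *
import sys
r,z=.0645,-.012
a0,a1,n=[float(x) for x in sys.argv[1:4]]
print("tip",tipnow().round(4),"F",robot.read_state()["force"].round(1))
for i in range(1,int(n)+1):
    a=np.radians(a0+(a1-a0)*i/n);print(round(np.degrees(a),1),delta(tcp([r*np.cos(a),r*np.sin(a),z]),R).round(4).tolist())
E
python3 arc.py 168.6 120.6 12
```

```text
tip [-0.066   0.0137 -0.0123] F [-0.6 -0.9 -0.6]
164.6 [0.0036, -0.0035, -0.0013, -0.001, 0.0045, 0.0012]
160.6 [0.0049, -0.0078, -0.0017, -0.001, 0.0045, 0.0012]
156.6 [0.0065, -0.012, -0.0021, -0.001, 0.0045, 0.0012]
152.6 [0.0083, -0.016, -0.0026, -0.001, 0.0045, 0.0012]
148.6 [0.0105, -0.02, -0.0032, -0.001, 0.0045, 0.0012]
144.6 [0.0129, -0.0237, -0.0038, -0.001, 0.0045, 0.0012]
140.6 [0.0155, -0.0273, -0.0045, -0.001, 0.0045, 0.0012]
136.6 [0.0184, -0.0307, -0.0053, -0.001, 0.0045, 0.0012]
132.6 [0.0215, -0.0338, -0.0062, -0.001, 0.0045, 0.0012]
128.6 [0.0248, -0.0367, -0.0071, -0.001, 0.0045, 0.0012]
124.6 [0.0283, -0.0394, -0.008, -0.001, 0.0045, 0.0012]
120.6 [0.0319, -0.0418, -0.009, -0.001, 0.0045, 0.0012]
```

Call:
move_arm --deltas '[0.0035, -0.0035, -0.001, 0, 0, 0, 0, 0.005, -0.008, -0.0015, 0, 0, 0, 0, 0.0065, -0.012, -0.002, 0, 0, 0, 0, 0.0083, -0.016, -0.0026, 0, 0, 0, 0, 0.0105, -0.02, -0.0032, 0, 0, 0, 0, 0.013, -0.0237, -0.0038, 0, 0, 0, 0, 0.0155, -0.0273, -0.0045, 0, 0, 0, 0, 0.0184, -0.0307, -0.0053, 0, 0, 0, 0, 0.0215, -0.0338, -0.0062, 0, 0, 0, 0, 0.0248, -0.0367, -0.007, 0, 0, 0, 0, 0.0283, -0.0394, -0.008, 0, 0, 0, 0, 0.032, -0.0418, -0.009, 0, 0, 0, 0]'

```text
t: 6.15
tool_pos: [0.5519, 0.1052, 0.1335]
orientation: [-3.034, -0.018, -0.806]
force: [-2.5, -4.1, -0.9]
opening: 0.0004
gripper_force: 2.2
```

```bash
python3 arc.py 120.6 72.6 12; python3 - <<'E'
from fit import *
fit("wrist",[.573,.05,.01,0],False,"w3");fit("top",[.573,.05,.01,0],False)
E
```

```text
tip [-0.0327  0.0554 -0.0113] F [-2.5 -4.1 -0.9]
116.6 [0.0038, -0.0022, -0.0003, -0.0002, 0.0045, 0.0019]
112.6 [0.0078, -0.0041, -0.0014, -0.0002, 0.0045, 0.0019]
108.6 [0.0118, -0.0057, -0.0025, -0.0002, 0.0045, 0.0019]
104.6 [0.016, -0.0069, -0.0036, -0.0002, 0.0045, 0.0019]
100.6 [0.0202, -0.0079, -0.0048, -0.0002, 0.0045, 0.0019]
96.6 [0.0245, -0.0086, -0.006, -0.0002, 0.0045, 0.0019]
92.6 [0.0289, -0.0089, -0.0071, -0.0002, 0.0045, 0.0019]
88.6 [0.0332, -0.009, -0.0083, -0.0002, 0.0045, 0.0019]
84.6 [0.0375, -0.0087, -0.0095, -0.0002, 0.0045, 0.0019]
80.6 [0.0419, -0.0081, -0.0107, -0.0002, 0.0045, 0.0019]
76.6 [0.0461, -0.0072, -0.0118, -0.0002, 0.0045, 0.0019]
72.6 [0.0503, -0.006, -0.013, -0.0002, 0.0045, 0.0019]
cap 26 [ 0.013 -0.063  0.008] angle from cap 1.7735696500185965
wrist n 34921 p [0.573  0.05   0.01   1.7076] rms 0.0062 D 0.00216384664478869
cap 15 [ 0.01  -0.074  0.008] angle from cap 1.7096191747570506
top n 593 p [0.573  0.05   0.01   1.6781] rms 0.0057 D 0.0019596742293816957
```

View pics/w3.png

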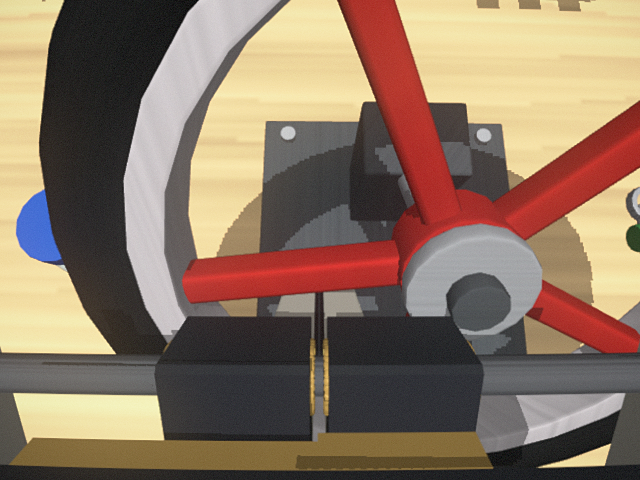

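The wheel is turning (now about 1.69): the fingertips at (318,300) push the left spoke from below, and the hub is at (470,280). I carry on along the arc.

Call:
move_arm --deltas '[0.0038, -0.0022, -0.0005, 0, 0.002, 0.001, 0, 0.0078, -0.0041, -0.0015, 0, 0.004, 0.002, 0, 0.0118, -0.0057, -0.0025, 0, 0.004, 0.002, 0, 0.016, -0.0069, -0.0036, 0, 0.004, 0.002, 0, 0.0202, -0.0079, -0.0048, 0, 0.004, 0.002, 0, 0.0245, -0.0086, -0.006, 0, 0.004, 0.002, 0, 0.0289, -0.0089, -0.0071, 0, 0.004, 0.002, 0, 0.0332, -0.009, -0.0083, 0, 0.004, 0.002, 0, 0.0375, -0.0087, -0.0095, 0, 0.004, 0.002, 0, 0.0419, -0.0081, -0.0107, 0, 0.004, 0.002, 0, 0.0461, -0.0072, -0.0118, 0, 0.004, 0.002, 0, 0.0503, -0.006, -0.013, 0, 0.004, 0.002, 0]'

```text
t: 7.75
tool_pos: [0.5883, 0.1123, 0.1685]
orientation: [-3.031, -0.015, -0.808]
force: [-4.8, 0.6, -2.6]
opening: 0.0005
gripper_force: 2.6
```

```bash
python3 arc.py 72.6 32.6 10; python3 - <<'E'
from fit import *
fit("wrist",[.573,.05,.01,0],False);fit("top",[.573,.05,.01,0],False)
E
```

```text
tip [ 0.0179  0.0621 -0.0123] F [-4.8  0.6 -2.6]
68.6 [0.0053, 0.002, -0.0017, -0.0015, 0.0023, -0.0005]
64.6 [0.0093, 0.0038, -0.0028, -0.0015, 0.0023, -0.0005]
60.6 [0.0132, 0.0059, -0.0039, -0.0015, 0.0023, -0.0005]
56.6 [0.0169, 0.0082, -0.0049, -0.0015, 0.0023, -0.0005]
52.6 [0.0204, 0.0108, -0.0058, -0.0015, 0.0023, -0.0005]
48.6 [0.0238, 0.0137, -0.0067, -0.0015, 0.0023, -0.0005]
44.6 [0.0269, 0.0168, -0.0076, -0.0015, 0.0023, -0.0005]
40.6 [0.0299, 0.0201, -0.0084, -0.0015, 0.0023, -0.0005]
36.6 [0.0326, 0.0236, -0.0091, -0.0015, 0.0023, -0.0005]
32.6 [0.0351, 0.0273, -0.0098, -0.0015, 0.0023, -0.0005]
cap 562 [-0.049 -0.049  0.008] angle from cap 0.7860064678554997
wrist n 20579 p [0.573  0.05   0.01   0.8308] rms 0.0072 D 0.0017412753744211473
cap 17 [-0.053 -0.051  0.008] angle from cap 0.7631648799109159
top n 361 p [0.573  0.05   0.01   0.7671] rms 0.0051 D 0.002367773102039431
```

Call:
move_arm --deltas '[0.005, 0.002, -0.0015, 0, 0, 0, 0, 0.0093, 0.0038, -0.0025, 0, 0, 0, 0, 0.0132, 0.0059, -0.0035, 0, 0, 0, 0, 0.0169, 0.0082, -0.0045, 0, 0, 0, 0, 0.0204, 0.0108, -0.0055, 0, 0, 0, 0, 0.0238, 0.0137, -0.0064, 0, 0, 0, 0, 0.0269, 0.0168, -0.0073, 0, 0, 0, 0, 0.0299, 0.0201, -0.0081, 0, 0, 0, 0, 0.0326, 0.0236, -0.0088, 0, 0, 0, 0, 0.0345, 0.026, -0.0094, 0, 0, 0, 0, 0.0345, 0.026, -0.0094, 0, 0, 0, 0]'

```text
t: 9.22
tool_pos: [0.6159, 0.0856, 0.1964]
orientation: [-3.03, -0.014, -0.817]
force: [-0.2, 0.7, -0.8]
opening: 0.0003
gripper_force: 0.7
```

```bash
python3 arc.py 30 20 4; python3 - <<'E'
from fit import *
fit("wrist",[.573,.05,.01,0],False,"w4");fit("top",[.573,.05,.01,0],False);fit("top",[.573,.05,.01,0],True)
E
```

```text
tip [ 0.0571  0.0352 -0.012 ] F [-0.2  0.7 -0.8]
27.5 [0.0002, 0.0054, -0.0, -0.0006, -0.0032, -0.0007]
25.0 [0.0014, 0.0079, -0.0003, -0.0006, -0.0032, -0.0007]
22.5 [0.0025, 0.0105, -0.0006, -0.0006, -0.0032, -0.0007]
20.0 [0.0035, 0.0131, -0.0009, -0.0006, -0.0032, -0.0007]
wrist n 5301 p [0.573  0.05   0.01   0.1941] rms 0.0069 D 0.002008567215903057
top n 252 p [0.573  0.05   0.01   0.1411] rms 0.0056 D 0.0022190304454361032
top n 253 p [ 0.5731  0.05   -0.0169  0.1645] rms 0.0056 D 0.0021083321215308887
```

View pics/w4.png

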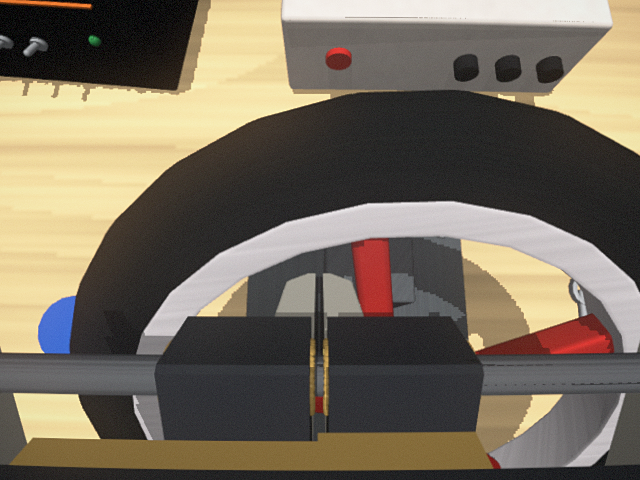

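The spoke at (372,280) is to the right of the fingertips and nearly upright (about 0.16 left). I push about 9.5 mm more, slowly, then back off along y.

Call:
move_arm --deltas '[0.001, 0.003, 0, 0, 0, 0, 0, 0.0015, 0.005, 0, 0, 0, 0, 0, 0.002, 0.007, -0.0005, 0, 0, 0, 0, 0.0025, 0.0085, -0.0005, 0, 0, 0, 0, 0.0025, 0.0095, -0.0005, 0, 0, 0, 0, 0.0025, 0.0095, -0.0005, 0, 0, 0, 0, 0.0025, 0.0095, -0.0005, 0, 0, 0, 0, 0.0025, 0.004, -0.0005, 0, 0, 0, 0, 0.0025, 0.001, -0.0005, 0, 0, 0, 0, 0.0025, 0.001, -0.0005, 0, 0, 0, 0]'

```text
t: 10.62
tool_pos: [0.6172, 0.0853, 0.1972]
orientation: [-3.03, -0.015, -0.814]
force: [-0.4, 1.3, -0.8]
opening: 0.0006
gripper_force: 0.0
```

```bash
python3 - <<'E'
from fit import *
from geo import tipnow
print(tipnow(),robot.read_state()["force"])
fit("wrist",[.573,.05,.01,0],False);fit("top",[.573,.05,.01,0],False)
E
```

```text
[ 0.05847698  0.03485742 -0.01230758] [-0.40402918  1.31080231 -0.83232113]
wrist n 3389 p [0.573  0.05   0.01   0.0651] rms 0.0071 D 0.0023005148346264357
top n 269 p [0.573  0.05   0.01   1.2772] rms 0.0054 D 0.002414449976160424
```

Call:
move_arm --deltas '[0, 0, -0.03, 0, 0, 0, 0, 0, 0, -0.06, 0, 0, 0, 0, 0, 0, -0.09, 0, 0, 0, 0, -0.03, 0, -0.12, 0, 0, 0, 0, -0.06, 0, -0.14, 0, 0, 0, 0, -0.06, 0, -0.14, 0, 0, 0, 0, -0.06, 0, -0.14, 0, 0, 0, 0]'

```text
t: 11.6
tool_pos: [0.4956, 0.0837, 0.2886]
orientation: [-3.03, -0.015, -0.816]
force: [0.3, -0.2, -0.1]
opening: 0.0007
gripper_force: 0.0
```

```bash
python3 - <<'E'
from fit import *
from geo import tipnow
print(tipnow())
for fr in (0,1):
    for c in ("wrist","top"): fit(c,[.573,.05,.01,0],fr,"w5" if c=="wrist" else None)
E
```

```text
[0.03716855 0.03445201 0.138389  ]
cap 77 [-0.072 -0.002  0.008] angle from cap 0.02942288523444825
wrist n 8529 p [0.573  0.05   0.01   0.0227] rms 0.0053 D 0.0024954388409130016
cap 17 [-0.076 -0.002  0.008] angle from cap 0.02659092879788094
top n 583 p [0.573  0.05   0.01   0.0197] rms 0.0057 D 0.00231503357161076
cap 81 [-0.072 -0.004  0.008] angle from cap 0.06115669639662835
wrist n 8569 p [ 0.573   0.0514 -0.0048  0.031 ] rms 0.0052 D 0.0024483086538795804
cap 18 [-0.076 -0.002  0.008] angle from cap 0.030767365232329702
top n 590 p [ 0.5728  0.0507 -0.0056  0.0329] rms 0.0057 D 0.0017609110697761774
```

View pics/w5.png

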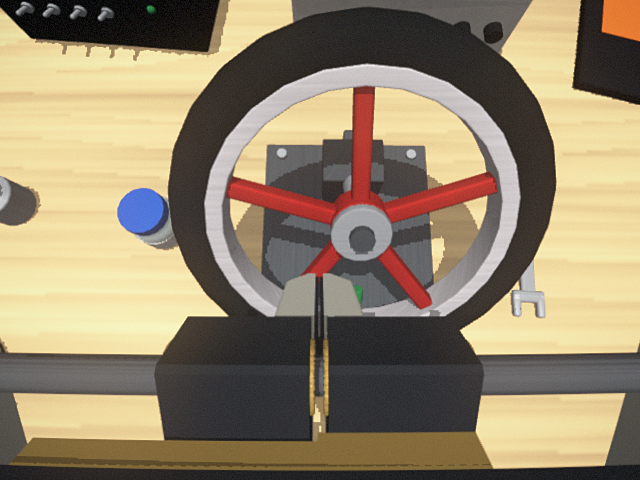

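The wrist view shows the spoke upright from the hub (362,232) up to (364,90), and the green cap straight below at (358,293). All four fits put the wheel at 0.02 to 0.033 rad, within the 0.1 limit, and the fingers are clear.

```bash
python3 -c "
from plant import robot
print(robot.close_job())"
```

```text
the job is handed in; nothing more can be done
None
```

I turned the wheel to about 0.03 rad from the wanted position (limit 0.1), with the valve stem at the bottom pointing up at the axle, backed the fingers clear and handed the job in at about 12 s; the hand-in returned no verdict.

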